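Hang the slide basket on the free drying hook and switch on its warmer

TASK

The blue staining basket of slides standing on the bench is ready to dry. Keeping it upright, hang it by its handle on the one free hook of the drying rack and let go of it; then switch on the warmer of that same place by pushing the lever in front of it fully over towards the rack. Leave the two grey baskets hanging where they are, the other two levers off, and everything else on the bench undisturbed.

Things in the scene. Friction and masses are not known exactly. Their poses are not given: they have to be found in the camera images.
- basket: Blue staining basket with slides, loose, about 0.25 kg, 44 mm (x) by 98 mm (y), 194 mm high. Steel wire bail (6 mm) in its y-z plane: legs at y = +-46 mm up to 135 mm, then a gable peaking over the centre. Tray and slides reach 80 mm height; the open window above them, up to the bail, is where the hook goes through along x. A half turn about z makes no difference. Origin: centre of underside.
- basket_bar (a point): Underside of the bail's peak, 150 mm above the basket's origin: the point that comes to rest on the hook seat. Same axes as the basket.
- basket_grip (a point): Blue upright grip tab on the bail's peak, 14 mm (x) by 24 mm (y), free from 156 to 194 mm height: pinch it across y, so that the hook passes between the fingers. This point lies on its middle line, 180 mm above the basket's origin. Same axes as the basket.
- rack: Drying rack, fixed. White base, 18 mm thick, x -163 to +73, y -230 to +230 mm; rear posts at x +50, y +-222 mm; rear crossbar (14 mm square, top at 248 mm) carrying three steel hooks 150 mm apart. A drip tray (top at 27 mm) is fixed to the base below the free hook. Origin: on the bench below the middle hook's seat; x away from the robot, y left, z up (yaw within 0.12 rad of the world's).
- dry_one: First grey basket: same size and build as the basket to be hung, but all grey with a black grip tab; it already hangs on one of the three hooks (which one differs every time) and must stay there. Origin: centre of its underside, 150 mm below the hook seat it hangs on; it lies vertically under that seat.
- dry_two: Second grey basket: same size and build as the basket to be hung, but all grey with a black grip tab; it already hangs on one of the three hooks (which one differs every time) and must stay there. Origin: centre of its underside, 150 mm below the hook seat it hangs on; it lies vertically under that seat.
- hook_left (a point): Seat of the left hook (as seen from the robot): top of the hook's wire at its lowest point, at (0, +150, 245) mm in the rack's frame, same axes. The hook (8 mm wire) comes from the crossbar towards the rack's -x and ends in an upturned tip 24 mm in front of the seat, 16 mm higher: bring the bail over the tip from the front, at least 20 mm above the seat, then lower it.
- hook_middle (a point): Seat of the middle hook (as seen from the robot): top of the hook's wire at its lowest point, at (0, 0, 245) mm in the rack's frame, same axes. The hook (8 mm wire) comes from the crossbar towards the rack's -x and ends in an upturned tip 24 mm in front of the seat, 16 mm higher: bring the bail over the tip from the front, at least 20 mm above the seat, then lower it.
- hook_right (a point): Seat of the right hook (as seen from the robot): top of the hook's wire at its lowest point, at (0, -150, 245) mm in the rack's frame, same axes. The hook (8 mm wire) comes from the crossbar towards the rack's -x and ends in an upturned tip 24 mm in front of the seat, 16 mm higher: bring the bail over the tip from the front, at least 20 mm above the seat, then lower it.
- lever_left (a joint): Angle of the orange toggle lever in front of the left hook (rad): 0 = off, leaning 0.5 rad from upright towards the rack's -x (the robot); 1.0 = fully on, leaning 0.5 rad towards +x (the hooks). It starts near 0 and stays where it is left; a light push (a few N) moves it.
- lever_middle (a joint): Angle of the orange toggle lever in front of the middle hook (rad): 0 = off, leaning 0.5 rad from upright towards the rack's -x (the robot); 1.0 = fully on, leaning 0.5 rad towards +x (the hooks). It starts near 0 and stays where it is left; a light push (a few N) moves it.
- lever_right (a joint): Angle of the orange toggle lever in front of the right hook (rad): 0 = off, leaning 0.5 rad from upright towards the rack's -x (the robot); 1.0 = fully on, leaning 0.5 rad towards +x (the hooks). It starts near 0 and stays where it is left; a light push (a few N) moves it.
- bottle: Amber glass bottle, 64 mm across, 150 mm high, loose on the bench; a bystander to be left alone. Origin: centre of its underside.
- jar: Glass jar with a white cap, 60 mm across, 75 mm high, loose on the bench; a bystander to be left alone. Origin: centre of its underside.
- petri: Flat round petri dish, 70 mm across, 17 mm high, loose on the bench; a bystander to be left alone. Origin: centre of its underside.
- wash_can: White and blue can, 60 mm across, 130 mm high, loose on the bench; a bystander to be left alone. Origin: centre of its underside.
- timer: Small white timer, 50 by 70 by 23 mm, loose on the bench; a bystander to be left alone. Origin: centre of its underside.
- lever_left_tip (a point): Centre of the orange ball (26 mm across) at the end of the lever in front of the left hook, 50 mm from its pivot. The pivot lies 40 mm above the bench and 125 mm in front (rack's -x) of that hook's seat, on a grey block 70 mm (x) by 50 mm (y) whose top is 43 mm above the bench. From 0 to 1.0 rad the ball swings 48 mm towards the rack's +x, at 84 to 90 mm height.
- lever_middle_tip (a point): Centre of the orange ball (26 mm across) at the end of the lever in front of the middle hook, 50 mm from its pivot. The pivot lies 40 mm above the bench and 125 mm in front (rack's -x) of that hook's seat, on a grey block 70 mm (x) by 50 mm (y) whose top is 43 mm above the bench. From 0 to 1.0 rad the ball swings 48 mm towards the rack's +x, at 84 to 90 mm height.
- lever_right_tip (a point): Centre of the orange ball (26 mm across) at the end of the lever in front of the right hook, 50 mm from its pivot. The pivot lies 40 mm above the bench and 125 mm in front (rack's -x) of that hook's seat, on a grey block 70 mm (x) by 50 mm (y) whose top is 43 mm above the bench. From 0 to 1.0 rad the ball swings 48 mm towards the rack's +x, at 84 to 90 mm height.
Not all that is in view belongs to the job. Leave any pink or yellow look-alike of the basket alone.

How it is judged (in metres and radians):
On the way, in this order (a step that is already met when the one before it is completed fails the run):
1. the basket hangs on a free hook, let go ((distance between basket_bar and hook_left below 0.012 m or distance between basket_bar and hook_middle below 0.012 m or distance between basket_bar and hook_right below 0.012 m) and contact force between the fingers and basket below 0.1 N and horizontal distance between basket and dry_one above 0.09 m and horizontal distance between basket and dry_two above 0.09 m), for 0.3 s.
2. the lever of that place is pushed fully over (((distance between basket_bar and hook_left below 0.012 m and value of joint lever_left above 0.85 rad) or (distance between basket_bar and hook_middle below 0.012 m and value of joint lever_middle above 0.85 rad) or (distance between basket_bar and hook_right below 0.012 m and value of joint lever_right above 0.85 rad))), for 0.2 s.
At the end, for the whole second after the job is handed in: Blue basket at rest (under 0.06 m/s, upright within 0.25 rad) on the hook that was free: bail peak within 12 mm of its seat, over 90 mm from each grey basket. Its lever above 0.85 rad, the others below 0.3; grey baskets within 30 mm of their start (((distance between basket_bar and hook_left below 0.012 m and value of joint lever_left above 0.85 rad and value of joint each of lever_middle, lever_right below 0.3 rad) or (distance between basket_bar and hook_middle below 0.012 m and value of joint lever_middle above 0.85 rad and value of joint each of lever_left, lever_right below 0.3 rad) or (distance between basket_bar and hook_right below 0.012 m and value of joint lever_right above 0.85 rad and value of joint each of lever_left, lever_middle below 0.3 rad)) and angle between basket's own z axis and vertical below 0.25 rad and linear speed of basket below 0.06 m/s and contact force between basket and rack above 0.5 N and horizontal distance between basket and dry_one above 0.09 m and horizontal distance between basket and dry_two above 0.09 m and distance of each of dry_one, dry_two from where it was at the start of the episode below 0.03 m); the robot touches nothing.
It fails at once if the basket tips more than 0.7 rad from upright (angle between basket's own z axis and vertical above 0.7 rad).
It fails at once if a grey basket is shifted by more than 40 mm (distance of any of dry_one, dry_two from where it was at the start of the episode above 0.04 m).
It fails at once if a bystander on the bench is shifted by more than 30 mm (distance of any of bottle, jar, petri, wash_can, timer from where it was at the start of the episode above 0.03 m).
It also fails if it takes over 56 s, if anything falls off the work surface, if the arm or the gripper's body presses on something with over 40 N, if the wrist force passes 120 N, or if a joint passes its speed limit or range.

ROBOT

A 6-joint arm with a two-finger parallel gripper is mounted at the origin on the work surface. World frame = base frame: x ahead of the robot, y to its left, z up, the work surface at z = 0. Lengths are in mm, angles in rad, forces in N, time in s.
With the tool pointing down it reaches from about 350 to 875 mm from the base axis. Payload 4.2 kg.
Tool frame: the origin (TCP) lies at the very end of the fingers, on their centre line; the grasp point (between the pads) lies 19 mm behind it; z points along the fingers, y is the line along which they close (so a half turn about z gives the same grasp; the last joint's range is limited). The gripper opens to 85 mm and grips with 20 to 120 N. Pads are 22 mm wide; open, the fingers measure 114 mm over their backs; the gripper's body (76 mm by 85 mm) begins 54 mm behind the grasp point. The pads swing forward as they close: fully open they stand 13 mm farther back than shut.
Start: joints at [1.436, 0.385, 0.008, 0, -1.194, -0.259], TCP at [239.779, 577.152, 198.212] pointing down, gripper open.
Joint ranges: [-3.14, 3.14], [-1.21, 2.06], [-1.07, 1.41], [-3.16, 2.05], [-2.99, -0.16], [-3.1, 3.1]. Speed limits (rad/s): [2.79, 2.79, 3.14, 3.14, 3.14, 3.14].

INTERFACE

Orientations are given as a unit quaternion [x, y, z, w].
In Python, from bench import read_state, get_image, get_calibration, job_done gives the robot as it stands.
- The arm moves only by the shell command python3 -m creep 'ROWS'. ROWS is a JSON object of lists of equal length, an entry for each row: "translation": the shift along the world's x, y, z in cm, a list of three; "delta_rot": the turn, a rotation vector about the world's x, y, z in degrees, a list of three; "hand": the finger opening in cm, from 0 to 8.54. A call has 1 to 8 rows; each row is the pose to reach, as a shift and turn from the pose commanded when the call began; what a row does not reach only later rows make up. A row lasts 1/8 s, in which the tool goes at most 62.5 mm and 10.7 degrees, less where a joint would pass 70% of its speed; a pose out of reach is approached as far as the arm can. A call with a gripper value outside its range is refused whole. The fingers move at their own pace and stop on an object; the grip force is fixed at half the most. Time passes only in rows, so rows that repeat a pose let the fingers close. It gives the time, the measured TCP pose, the force, the opening and the grip force at its end, in the units of the state.
- read_state(): the state, without advancing time (a new reading comes with each control period).
- get_image(name): name is "scene" or "top"; returns (picture, depth): 384x512x3 uint8, red, green, blue; 384x512 float32, mm along the optical axis (not along the pixel's ray), 0 where there is no reading.
- get_calibration(name): a dict with "intrinsics" (3x3 intrinsics, pixels), "xyz" and "attitude" of the camera in the world. Camera axes: x right, y down, z forward; pixel columns grow to the right and rows downward; lengths in mm; the calibration is good to about 2 mm. A picture is of the moment at which its call begins. get_calibration takes no time and is no camera call.
- job_done(): hands the job in; it is judged then, once.
The state is a dict: "clock": time; "joints": joint angles; "joint_vel": joint speeds; "joint_efforts": joint torques, N m; "position": TCP position; "ee_rot": TCP orientation; "contact_force": force on the tool from outside, world axes, zero at the start; "wrist_torque": the same for the moment, N m; "gripper_width": finger opening in mm; "grasp_force": force on a finger pad.
Only numpy, scipy, OpenCV 4.12 (cv2) and the standard library are available. Lean on these libraries where they do the work, as an engineer would, in place of code of your own. Each camera call takes 0.05 s, during which the arm holds its last target. There are 200 camera calls.

## Working session

There is one attempt and no reset: what is moved stays moved. The work goes in short steps, Python scripts to look and compute and a shell command to move; the robot and the scene stay as the last step left them, time stands still between calls to the robot, and variables do not carry over. Pictures are saved under pics/ and viewed, at most 10 in all, crops included, and the job is handed in when it is done.

```bash
ls; mkdir -p pics; cat > h.py <<'E'
import numpy as np, cv2
from scipy.spatial.transform import Rotation as R
from bench import *
def cal(n):
    c=get_calibration(n); K=np.array(c["intrinsics"]); t=np.array(c["xyz"],float); a=np.array(c["attitude"],float)
    M=R.from_quat(a).as_matrix() if a.size==4 else a.reshape(3,3)
    return K,t,M
def grab(n,save=None):
    p,d=get_image(n)
    if save: cv2.imwrite(f"pics/{save}.png",p[:,:,::-1])
    K,t,M=cal(n)
    v,u=np.mgrid[:d.shape[0],:d.shape[1]]
    P=np.stack([(u-K[0,2])/K[0,0]*d,(v-K[1,2])/K[1,1]*d,d],-1)@M.T+t
    P[d==0]=np.nan
    return p,d,P
E
python3 - <<'E'
from h import *
for n in("scene","top"):
    p,d,P=grab(n,n+"0"); np.savez(n+"0.npz",p=p,d=d,P=P)
    K,t,M=cal(n); print(n,K.round(1).tolist(),t,M.round(3).tolist())
    print((d==0).mean())
print(read_state())
E
```

```text
pics
scene [[359.6, 0.0, 251.8], [0.0, 359.6, 194.9], [0.0, 0.0, 1.0]] [1326.77378971  300.44670463  830.51331957] [[-0.398, 0.576, -0.714], [0.917, 0.25, -0.31], [-0.001, -0.778, -0.628]]
0.0037078857421875
top [[396.6, 0.0, 252.6], [0.0, 396.6, 191.2], [0.0, 0.0, 1.0]] [ 337.68557868    2.32090026 1229.38517045] [[-0.121, -0.971, 0.208], [-0.993, 0.119, -0.023], [-0.002, -0.21, -0.978]]
0.0038909912109375
{'clock': 0.1, 'joints': array([ 1.43560134e+00,  3.85501985e-01,  6.76653128e-03, -4.20237687e-04,
       -1.19399890e+00, -2.58599959e-01]), 'joint_vel': array([ 0.00037351, -0.00266884,  0.00329492, -0.00035411,  0.0019678 ,
       -0.00122793]), 'joint_efforts': array([-4.03975209e-04, -3.93317699e+01,  1.88930154e+01,  4.19802144e+00,
       -2.55031671e-03,  4.30226734e-06]), 'position': array([239.57695512, 576.62917341, 197.22132983]), 'ee_rot': array([ 9.80662594e-01, -1.95703602e-01, -1.35179194e-04,  9.79213532e-04]), 'contact_force': array([ 0.46570738, -0.25996069, -1.48423382]), 'wrist_torque': array([-0.04508918,  0.0587097 , -0.04249793]), 'grasp_force': 0.0, 'gripper_width': 85.43773029223047}
```

View pics/scene0.png

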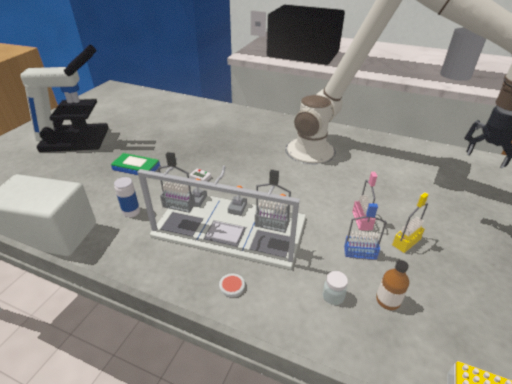

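View pics/top0.png

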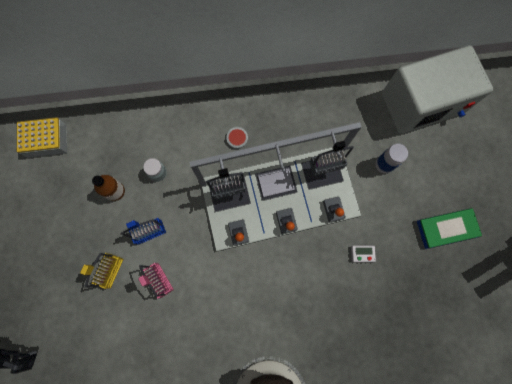

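The pictures show the middle hook free, with the drip tray at top (277,182) and grey baskets either side. The blue basket is at top (147,231) and scene (362,240), and the orange balls are at top (240,237), (291,226), (340,212). Next I measure them.

```bash
cat > m.py <<'E'
from h import *
def tri(uv1,uv2):
    rays=[]
    for n,(u,v) in(("scene",uv1),("top",uv2)):
        K,t,M=cal(n); r=M@np.array([(u-K[0,2])/K[0,0],(v-K[1,2])/K[1,1],1]); rays.append((t,r/np.linalg.norm(r)))
    A=sum(np.eye(3)-np.outer(r,r) for t,r in rays); b=sum((np.eye(3)-np.outer(r,r))@t for t,r in rays)
    x=np.linalg.solve(A,b); return x,[np.linalg.norm(np.cross(x-t,r)).round(1) for t,r in rays]
if __name__=="__main__":
    D={n:np.load(n+"0.npz") for n in("scene","top")}
    for n in D:
        p=D[n]["p"];P=D[n]["P"];H=cv2.cvtColor(p,cv2.COLOR_RGB2HSV)
        h,s,v=[H[...,i].astype(int) for i in range(3)]
        print(n)
        ball=(h<14)&(s>170)&(v>120)&(P[...,2]>60)&(P[...,2]<110)
        k,l,st,c=cv2.connectedComponentsWithStats(ball.astype(np.uint8))
        for i in range(1,k):
            if st[i,4]>5: print(" orange",c[i].round(1),st[i,4],np.nanmedian(P[l==i],0).round())
        blue=(h>100)&(h<128)&(s>130)&(v>60)&(P[...,1]>150)&(P[...,1]<520)&(P[...,2]>-10)&(P[...,0]>300)&(P[...,0]<750)
        for a,b in((-10,35),(35,90),(140,215)):
            m=blue&(P[...,2]>a)&(P[...,2]<b); q=P[m]
            if len(q)>5:
                yx=np.argwhere(m); print(" blue",a,len(q),"px",yx[:,::-1].mean(0).round(1),"P",np.median(q,0).round(),"z",q[:,2].min().round(),q[:,2].max().round())
                if a<100:
                    r=cv2.minAreaRect(q[:,:2].astype(np.float32)); print("   rect",np.round(r[0]),np.round(r[1]),round(r[2],1))
        dark=(v<70)&(P[...,2]>235)&(P[...,2]<315)&(P[...,0]>450)&(abs(P[...,1])<300)
        k,l,st,c=cv2.connectedComponentsWithStats(dark.astype(np.uint8))
        for i in range(1,k):
            if st[i,4]>8: print(" dark",c[i].round(1),st[i,4],np.nanmedian(P[l==i],0).round())
        bar=(P[...,2]>243)&(P[...,2]<253)&(P[...,0]>450)&(P[...,0]<900)&(abs(P[...,1])<300)
        q=P[bar]
        if len(q)>50:
            vx,vy,x0,y0=cv2.fitLine(q[:,:2].astype(np.float32),cv2.DIST_HUBER,0,.01,.01).ravel(); s=(q[:,:2]-[x0,y0])@[vx,vy]
            print(" bar",len(q),"yaw",np.arctan(-vx/vy).round(4),"c",x0,y0,"ends",([x0,y0]+np.outer([s.min(),s.max()],[vx,vy])).round().tolist(), np.median(q[:,2]))
        im=p.copy()
        x0,y0=(300,170) if n=="scene" else(90,185)
        cv2.imwrite(f"pics/{n}_c.png",cv2.resize(im[y0:y0+100,x0:x0+130,::-1],None,fx=6,fy=6,interpolation=cv2.INTER_CUBIC))
E
python3 m.py
```

```text
scene
 blue -10 33 px [362.3 254.7] P [528. 312.   6.] z 2.0 35.0
   rect [529. 308.] [11. 89.] 13.2
 blue 35 16 px [360.1 246.2] P [532. 268.  48.] z 39.0 51.0
   rect [532. 308.] [17. 91.] 9.3
 blue 140 27 px [372.6 205.3] P [516. 306. 195.] z 189.0 198.0
 dark [170.8 159.5] 84 [ 638. -247.  272.]
 bar 958 yaw 0.1179 c 663.8585 -74.59966 ends [[640.0, 130.0], [691.0, -300.0]] 249.07376320429876
top
 orange [340.4 211.4] 28 [ 489. -269.   97.]
 orange [290.6 225.1] 34 [ 467. -121.   94.]
 orange [239.9 236.3] 37 [453.  27.  97.]
 blue -10 118 px [151.8 234.3] P [497. 292.  18.] z -5.0 35.0
   rect [514. 309.] [107.  74.] 88.7
 blue 35 78 px [149.7 232.9] P [496. 285.  46.] z 36.0 53.0
   rect [509. 306.] [43. 95.] 16.8
 blue 140 67 px [132.2 224.3] P [510. 302. 192.] z 145.0 197.0
 dark [343.  131.9] 19 [ 678. -278.  241.]
 dark [316.4 138.1] 32 [ 669. -205.  240.]
 dark [337.6 147.7] 155 [ 628. -249.  270.]
 dark [258.2 151.6] 25 [652. -48. 240.]
 dark [229.5 158.3] 14 [642.  27. 240.]
 dark [223.2 174.2] 127 [593.  47. 276.]
 bar 1082 yaw 0.1142 c 660.3023 -82.9342 ends [[636.0, 130.0], [685.0, -301.0]] 247.35984184727562
```

```bash
cat > ov.py <<'E'
from h import *
def pr(n,X):
    K,t,M=cal(n); c=(np.atleast_2d(X)-t)@M; return c[:,:2]/c[:,2:]*[K[0,0],K[1,1]]+K[:2,2]
def W(x,y,yaw,pts): 
    return R.from_euler('z',yaw).apply(np.array(pts,float))+[x,y,0]
def basket(x,y,yaw,z0=0):
    b=[(22*a,49*c,0) for a,c in((1,1),(1,-1),(-1,-1),(-1,1),(1,1))]
    l=[(0,-46,0),(0,-46,135),(0,0,153),(0,46,135),(0,46,0)]
    tt=[(7*a,12*c,194) for a,c in((1,1),(1,-1),(-1,-1),(-1,1),(1,1))]
    ax=[(0,0,156),(0,0,194)]
    return [W(x,y,yaw,s)+[0,0,z0] for s in(b,l,tt,ax)]
def rack(x,y,yaw):
    L=[[(-163,-230,18),(-163,230,18),(73,230,18),(73,-230,18),(-163,-230,18)],[(43,-229,248),(43,229,248),(57,229,248),(57,-229,248),(43,-229,248)]]
    for k in(-150,0,150): L.append([(50,k,241),(0,k,245),(-24,k,261)]); L.append([(-125,k,40),(-149,k,84)])
    return [W(x,y,yaw,s) for s in L]
def draw(n,p,lines,box,f,out,col=(0,255,0)):
    x0,y0,w,h=box; im=cv2.resize(p[y0:y0+h,x0:x0+w,::-1],None,fx=f,fy=f,interpolation=cv2.INTER_CUBIC)
    for L in lines:
        q=((pr(n,L)-[x0,y0]+.5)*f).round().astype(int); cv2.polylines(im,[q.reshape(-1,1,2)],False,col,1)
    return im
E
python3 - <<'E'
from ov import *
B=(513,304,.24); K=(614,-102.5,.117)
L=basket(*B)+rack(*K)+sum([basket(*W(K[0],K[1],K[2],[(0,k,0)])[0][:2],K[2],95) for k in(-150,150)],[])
s=np.load("scene0.npz")["p"];t=np.load("top0.npz")["p"]
cv2.imwrite("pics/ovA.png",np.hstack([draw("scene",s,L,(325,165,75,100),5,0),draw("top",t,L,(100,195,80,100),5,0)]))
cv2.imwrite("pics/ovB.png",np.vstack([draw("scene",s,L,(130,140,190,120),4,0)[:,:],]))
cv2.imwrite("pics/ovC.png",draw("top",t,L,(185,115,190,140),4,0))
E
```

```text
(no output)
```

View pics/ovA.png

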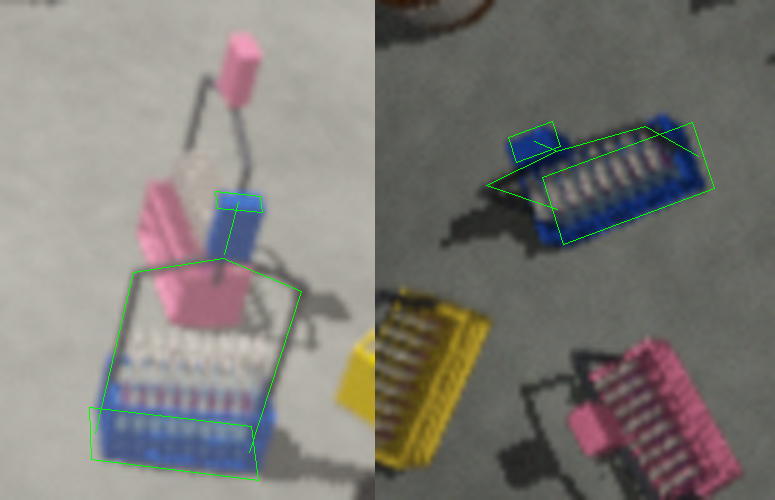

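View pics/ovB.png

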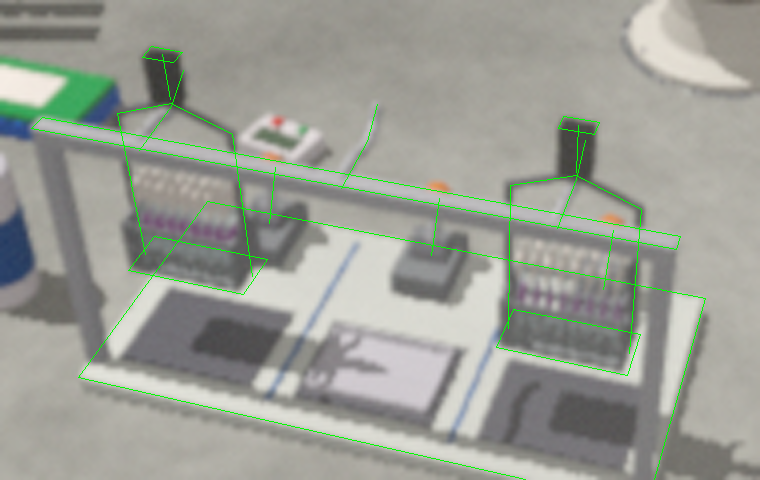

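View pics/ovC.png

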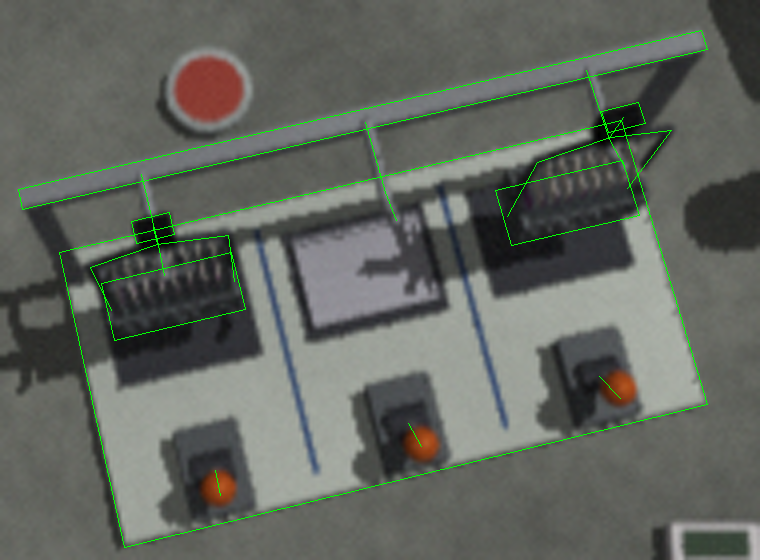

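The rack overlay fits both views to about 1 px: seat of the middle hook at (614,-102.5,245), yaw 0.117. The basket is near (512,306), yaw about 0.245, with tab top near 194 mm, as stated. I'll move above it.

```bash
python3 -m creep '{"translation":[[0,0,5],[2,-2,10],[7,-7,10],[11,-11,10],[15,-15,10],[19,-19,10],[23,-23,10],[27.2,-27.1,10]],"delta_rot":[[0,0,0],[0,0,7],[0,0,14],[0,0,21],[0,0,28],[0,0,36.5],[0,0,36.5],[0,0,36.5]],"hand":[8.5,8.5,8.5,8.5,8.5,8.5,8.5,8.5]}'
python3 -m creep '{"translation":[[0,0,0],[0,0,0]],"delta_rot":[[0,0,0],[0,0,0]],"hand":[8.5,8.5]}'
python3 - <<'E'
from ov import *
s=read_state(); p=s["position"]; y=R.from_quat(s["ee_rot"]).as_matrix(); print(p,y.round(3),s["joints"].round(2))
P1=p+42*y[:,1];P2=p-42*y[:,1]
for B in((512,306,.245),):
  L=basket(*B)+[np.array([P1,P2])]
  a=grab("scene")[0]; t=grab("top")[0]
  cv2.imwrite("pics/ovD.png",np.hstack([draw("scene",a,L,(325,140,75,125),4,0),draw("top",t,L,(90,160,100,125),4,0)]))
E
```

```text
clock: 1.1
position: [512.6, 304.7, 297.8]
ee_rot: [0.993, 0.122, -0.0, 0.0]
contact_force: [0.3, 1.3, 0.4]
gripper_width: 85.0
grasp_force: 0.0
clock: 1.35
position: [511.6, 305.9, 297.6]
ee_rot: [0.993, 0.121, -0.001, 0.0]
contact_force: [-0.5, -0.2, 0.5]
gripper_width: 84.7
grasp_force: 0.0
[511.61949506 305.94210556 297.64045803] [[ 0.971  0.24  -0.001]
 [ 0.24  -0.971 -0.   ]
 [-0.001  0.    -1.   ]] [ 0.81  0.29  0.11 -0.   -1.4   1.  ]
```

View pics/ovD.png

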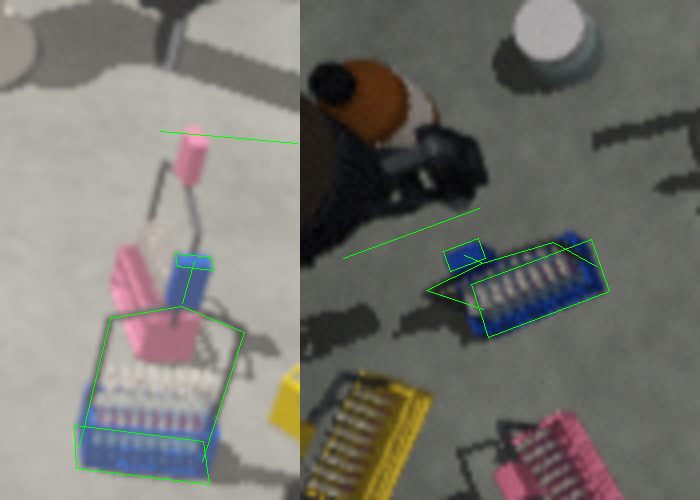

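The basket overlay is good, but the fingers at crop (172,65) appear higher than the TCP line. I check this against depth.

```bash
python3 - <<'E'
from ov import *
s=read_state(); p=s["position"]; M=R.from_quat(s["ee_rot"]).as_matrix()
for n in("scene","top"):
    im,d,P=grab(n); q=(P-p)@M
    m=(P[...,2]>215)&(abs(q[...,0])<60)&(abs(q[...,1])<80)&(q[...,2]<80)
    Q=q[m]; print(n,m.sum())
    for lo in range(-100,40,10):
        z=Q[(Q[:,2]>=lo)&(Q[:,2]<lo+10)]
        if len(z)>3: print(lo,len(z),"x",np.percentile(z[:,0],[2,50,98]).round(),"y",np.percentile(z[:,1],[2,50,98]).round())
    if n=="scene":
        out=im[60:200,300:480,::-1].copy(); cv2.imwrite("pics/g.png",cv2.resize(out,None,fx=4,fy=4))
E
```

```text
scene 7452
-100 116 x [-9. 10. 13.] y [-70. -37.  72.]
-90 51 x [-10.   6.  11.] y [-54. -41.  60.]
-80 58 x [-10.   7.  11.] y [-54. -41.  58.]
-70 55 x [-10.   6.  11.] y [-53. -40.  58.]
-60 40 x [-7.  7. 12.] y [-52. -41.  54.]
top 6933
-100 60 x [-15. -10.   5.] y [-67.  50.  74.]
-90 7 x [-14. -13.  -8.] y [-63.  45.  56.]
-80 8 x [-13. -12.  -7.] y [-48.  45.  55.]
-70 16 x [-12. -10.  -5.] y [-53.  49.  56.]
-60 16 x [-13. -11.  -7.] y [-49.  45.  55.]
```

View pics/g.png

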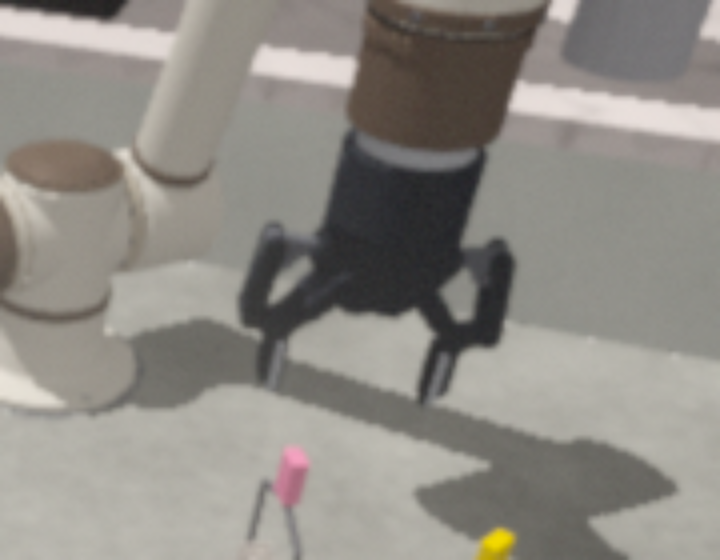

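```bash
python3 - <<'E'
from ov import *
p=np.array([239.58,576.6,197.2]); M=R.from_quat([.98066,-.1957,0,.001]).as_matrix()
for n in("scene","top"):
    P=np.load(n+"0.npz")["P"]; q=(P-p)@M
    m=(P[...,2]>30)&(abs(q[...,0])<60)&(abs(q[...,1])<80)&(q[...,2]<160)
    Q=q[m]; print(n,m.sum())
    for lo in range(-120,160,10):
        z=Q[(Q[:,2]>=lo)&(Q[:,2]<lo+10)]
        if len(z)>2: print(lo,len(z),"x",np.percentile(z[:,0],[2,50,98]).round(),"y",np.percentile(z[:,1],[2,50,98]).round())
s=read_state();print(s["clock"],s["joints"],s["position"],s["gripper_width"])
E
```

```text
scene 1887
-120 150 x [-13.  11.  19.] y [-40.   2.  72.]
-110 89 x [-10.  10.  17.] y [-45.  38.  74.]
-100 66 x [-8. 10. 17.] y [-52.  47.  73.]
-90 38 x [-3.  9. 14.] y [-54.  46.  63.]
-80 43 x [-7.  8. 14.] y [-54. -43.  57.]
-70 38 x [-5.  8. 14.] y [-54. -40.  59.]
-60 31 x [-7.  7. 14.] y [-52. -40.  57.]
top 652
-120 85 x [-17.   8.  16.] y [27. 40. 73.]
-110 87 x [-11.   6.  16.] y [30. 67. 75.]
-100 35 x [-10.   9.  13.] y [46. 57. 75.]
-90 3 x [ 6. 10. 12.] y [45. 53. 55.]
-80 13 x [ 5.  9. 10.] y [45. 51. 57.]
-70 14 x [ 3.  6. 10.] y [46. 50. 57.]
-60 15 x [ 1.  7. 11.] y [44. 50. 56.]
1.55 [ 8.12565973e-01  2.85357813e-01  1.10061762e-01 -1.45245599e-04
 -1.39544884e+00  1.00352441e+00] [510.94661359 307.17071969 298.27137578] 84.9112041168207
```

Both cameras agree that the real fingertips sit about 38 mm higher than the reported TCP implies: 51 mm behind it when open instead of 13. I'll trust the vision, descend in part and recheck relative to the tab.

```bash
python3 -m creep '{"translation":[[0,0,-4],[0,0,-8],[0,0,-11],[0,0,-13],[0,0,-14.5],[0,0,-14.5]],"delta_rot":[[0,0,0],[0,0,0],[0,0,0],[0,0,0],[0,0,0],[0,0,0]],"hand":[8.5,8.5,8.5,8.5,8.5,8.5]}'
python3 - <<'E'
from ov import *
s=read_state(); p=s["position"]; M=R.from_quat(s["ee_rot"]).as_matrix(); print(p,s["contact_force"])
ims=[]
for n in("scene","top"):
    im,d,P=grab(n); q=(P-p)@M; H=cv2.cvtColor(im,cv2.COLOR_RGB2HSV)
    h,sa,v=[H[...,i].astype(int) for i in range(3)]
    near=(abs(q[...,0])<60)&(abs(q[...,1])<80)&(P[...,2]>150)&(P[...,2]<250)
    fin=near&(sa<90)&(abs(q[...,1])>30); tab=near&(h>100)&(h<128)&(sa>130)&(abs(q[...,1])<30)
    for nm,m in(("fin",fin),("tab",tab)):
        Q=q[m]; print(n,nm,m.sum(),"x",np.percentile(Q[:,0],[2,50,98]).round(),"y",np.percentile(Q[:,1],[2,50,98]).round(),"z",np.percentile(Q[:,2],[2,50,98]).round()) if m.sum() else print(n,nm,0)
    b=(325,130,90,130) if n=="scene" else (90,160,90,130)
    ims.append(draw(n,im,[],b,4,0))
cv2.imwrite("pics/ovE.png",np.hstack(ims))
E
```

```text
clock: 2.3
position: [511.0, 306.3, 152.3]
ee_rot: [0.993, 0.122, -0.001, 0.001]
contact_force: [-0.1, -0.6, 0.9]
gripper_width: 85.1
grasp_force: 0.0
[511.01940141 306.28128613 152.31321786] [-0.14753522 -0.63332468  0.90579298]
scene fin 205 x [-10.   7.  12.] y [-62. -41.  62.] z [-97. -78. -51.]
scene tab 16 x [-2.  6.  9.] y [-7. -2.  8.] z [-44. -41. -20.]
top fin 42 x [-15. -12.  -6.] y [-73.  47.  56.] z [-97. -92. -55.]
top tab 53 x [-8. -7.  0.] y [-9.  2. 12.] z [-43. -37.  -8.]
```

View pics/ovE.png

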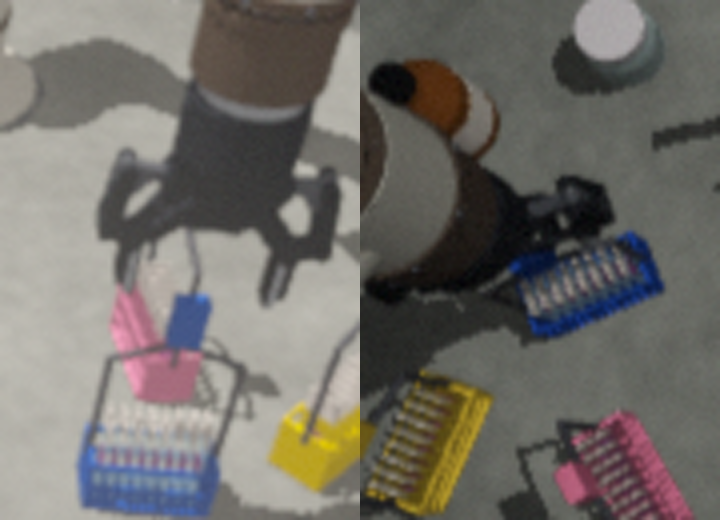

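The tab is centred between the fingers (scene crop (190,320)), with the open tips about 8 mm above its top, which confirms the 38 mm offset. I go down another 28 mm and close.

```bash
python3 -m creep '{"translation":[[0,0,-1],[0,0,-2],[0,0,-2.8],[0,0,-2.8],[0,0,-2.8],[0,0,-2.8],[0,0,-2.8],[0,0,-2.8]],"delta_rot":[[0,0,0],[0,0,0],[0,0,0],[0,0,0],[0,0,0],[0,0,0],[0,0,0],[0,0,0]],"hand":[8.5,8.5,8.5,8.5,1,1,1,1]}'
python3 -m creep '{"translation":[[0,0,0],[0,0,0],[0,0,0]],"delta_rot":[[0,0,0],[0,0,0],[0,0,0]],"hand":[1,1,1]}'
```

```text
clock: 3.4
position: [512.0, 306.5, 125.6]
ee_rot: [0.993, 0.121, 0.0, -0.0]
contact_force: [-0.3, -0.3, 0.6]
gripper_width: 23.7
grasp_force: 59.2
clock: 3.78
position: [512.1, 306.5, 125.6]
ee_rot: [0.993, 0.121, 0.0, -0.0]
contact_force: [-0.3, 0.2, 1.1]
gripper_width: 23.2
grasp_force: 59.3
```

Gripped at 23.2 mm. Now lift.

```bash
python3 -m creep '{"translation":[[0,0,1],[0,0,3],[0,0,5],[0,0,7],[0,0,9],[0,0,11],[0,0,12.5],[0,0,13.5]],"delta_rot":[[0,0,0],[0,0,0],[0,0,0],[0,0,0],[0,0,0],[0,0,0],[0,0,0],[0,0,0]],"hand":[1,1,1,1,1,1,1,1]}'
python3 -m creep '{"translation":[[0,-1,0],[0,-3,0],[0,-6,0],[0,-9,0],[0,-12,0],[0,-15,0],[0,-18,0],[0,-20,0]],"delta_rot":[[0,0,0],[0,0,-1],[0,0,-2],[0,0,-3],[0,0,-4],[0,0,-5],[0,0,-6],[0,0,-7.2]],"hand":[1,1,1,1,1,1,1,1]}'
python3 -m creep '{"translation":[[0,-3,0],[0,-6,0],[0,-9,0],[0,-12,0],[0,-15,0],[0.1,-18,0],[0.2,-20,0],[0.3,-22,0]],"delta_rot":[[0,0,0],[0,0,0],[0,0,0],[0,0,0],[0,0,0],[0,0,0],[0,0,0],[0,0,0]],"hand":[1,1,1,1,1,1,1,1]}'
python3 -m creep '{"translation":[[0,0,0],[0,0,0]],"delta_rot":[[0,0,0],[0,0,0]],"hand":[1,1]}'
python3 - <<'E'
from ov import *
s=read_state(); p=s["position"]; print(p,s["joints"].round(2))
K=(614,-102.5,.117)
c=p+[0,0,38+19-180-2]; print(c)   # predicted basket origin
L=basket(p[0],p[1],K[2],p[2]-125.4)+rack(*K)
a=grab("scene")[0]; t=grab("top")[0]
cv2.imwrite("pics/ovF.png",np.vstack([draw("scene",a,L,(150,105,170,120),4,0)[:400],]))
cv2.imwrite("pics/ovG.png",draw("top",t,L,(185,115,190,140),4,0))
E
```

```text
clock: 4.78
position: [511.6, 306.0, 260.8]
ee_rot: [0.993, 0.121, -0.0, 0.0]
contact_force: [0.1, 0.6, -2.5]
gripper_width: 23.2
grasp_force: 58.8
clock: 5.78
position: [510.9, 103.8, 259.7]
ee_rot: [0.998, 0.057, -0.001, 0.0]
contact_force: [0.6, -0.3, -2.5]
gripper_width: 23.2
grasp_force: 59.0
clock: 6.78
position: [514.1, -115.1, 259.8]
ee_rot: [0.998, 0.058, -0.0, -0.0]
contact_force: [0.4, -0.1, -1.4]
gripper_width: 23.3
grasp_force: 59.0
clock: 7.02
position: [514.4, -113.9, 259.9]
ee_rot: [0.998, 0.058, -0.0, -0.0]
contact_force: [-0.2, -0.0, -1.8]
gripper_width: 23.0
grasp_force: 59.2
[ 514.43173234 -113.86268982  259.9324322 ] [ 0.09  0.18 -0.13 -0.   -1.27  1.6 ]
[ 514.43173234 -113.86268982  134.9324322 ]
```

View pics/ovF.png

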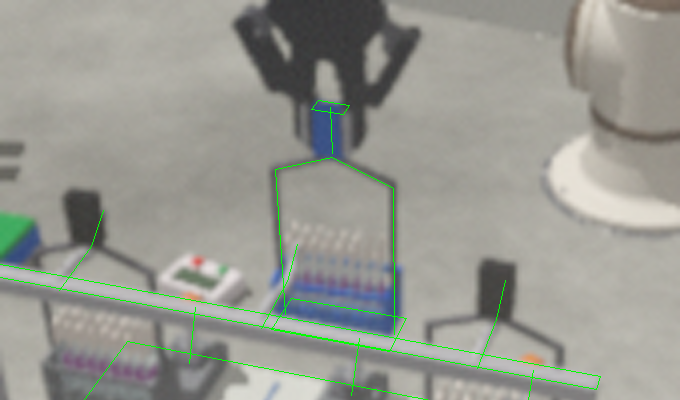

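The basket hangs upright and aligned (scene crop bail (332,158), tray (335,290)) in front of the middle hook. Next, forward over the tip and down.

```bash
python3 -m creep '{"translation":[[0.8,0.1,0],[2,0.2,0],[3.5,0.4,0],[5,0.6,0],[6.5,0.75,0],[8,0.9,0],[9.2,1.05,0],[9.9,1.15,0]],"delta_rot":[[0,0,0],[0,0,0],[0,0,0],[0,0,0],[0,0,0],[0,0,0],[0,0,0],[0,0,0]],"hand":[1,1,1,1,1,1,1,1]}'
python3 -m creep '{"translation":[[0,0,0],[0,0,-0.5],[0,0,-1],[0,0,-1.5],[0,0,-2],[0,0,-2.5],[0,0,-3],[0,0,-3]],"delta_rot":[[0,0,0],[0,0,0],[0,0,0],[0,0,0],[0,0,0],[0,0,0],[0,0,0],[0,0,0]],"hand":[1,1,1,1,1,1,1,1]}'
```

```text
clock: 8.12
position: [614.5, -102.2, 259.9]
ee_rot: [0.998, 0.059, -0.0, -0.0]
contact_force: [0.1, 0.9, -2.5]
gripper_width: 23.2
grasp_force: 59.1
clock: 9.12
position: [613.5, -102.3, 229.6]
ee_rot: [0.998, 0.059, -0.001, -0.0]
contact_force: [-0.6, 0.1, -2.9]
gripper_width: 23.5
grasp_force: 59.1
```

```bash
python3 -m creep '{"translation":[[0,0,-0.3],[0,0,-0.5],[0,0,-0.6],[0,0,-0.7],[0,0,-0.7]],"delta_rot":[[0,0,0],[0,0,0],[0,0,0],[0,0,0],[0,0,0]],"hand":[1,1,1,1,1]}'
python3 -m creep '{"translation":[[0,0,-0.1],[0,0,-0.2],[0,0,-0.2]],"delta_rot":[[0,0,0],[0,0,0],[0,0,0]],"hand":[1,1,1]}'
python3 -m creep '{"translation":[[0,0,-0.1],[0,0,-0.2],[0,0,-0.2]],"delta_rot":[[0,0,0],[0,0,0],[0,0,0]],"hand":[1,1,1]}'
python3 - <<'E'
from ov import *
s=read_state(); p=s["position"]; print(p)
K=(614,-102.5,.117)
L=basket(K[0],K[1],K[2],95)+rack(*K)
a=grab("scene")[0]; t=grab("top")[0]
cv2.imwrite("pics/ovH.png",np.hstack([draw("scene",a,L,(165,120,100,140),4,0),draw("top",t,L,(240,100,95,140),4,0)]))
E
```

```text
clock: 9.75
position: [613.8, -102.4, 223.2]
ee_rot: [0.998, 0.059, -0.0, 0.0]
contact_force: [0.3, 0.2, -1.7]
gripper_width: 23.1
grasp_force: 59.1
clock: 10.12
position: [613.7, -102.4, 221.1]
ee_rot: [0.998, 0.059, -0.0, -0.0]
contact_force: [-0.5, -0.4, -1.4]
gripper_width: 23.1
grasp_force: 59.1
clock: 10.5
position: [614.0, -102.5, 220.5]
ee_rot: [0.998, 0.059, 0.001, 0.0]
contact_force: [-2.3, 0.8, 5.1]
gripper_width: 23.0
grasp_force: 59.9
[ 614.00525488 -102.51210643  220.52435336]
```

View pics/ovH.png

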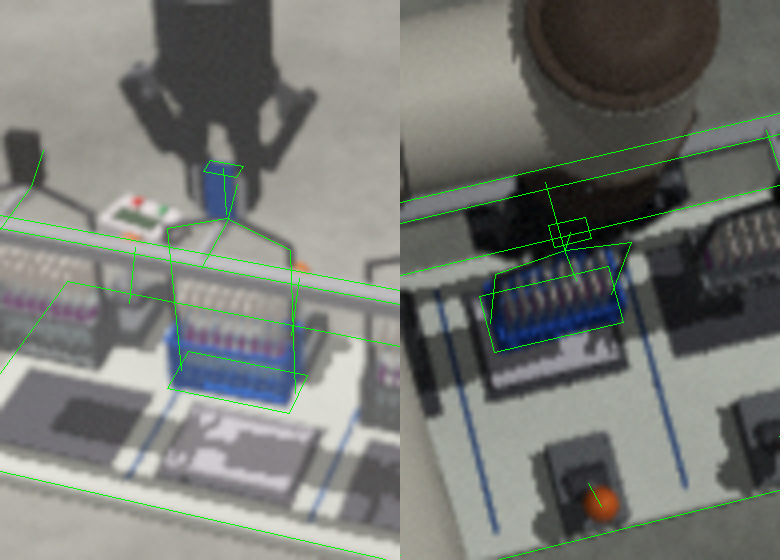

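The overlay matches and contact appears at the expected height (force +5 N up), so it is seated. Release and rise.

```bash
python3 -m creep '{"translation":[[0,0,0.2],[0,0,0.2],[0,0,0.2],[0,0,0.2],[0,0,0.2],[0,0,0.2]],"delta_rot":[[0,0,0],[0,0,0],[0,0,0],[0,0,0],[0,0,0],[0,0,0]],"hand":[3,4,5,6,6,6]}'
python3 -m creep '{"translation":[[0,0,0.5],[0,0,1],[0,0,2],[0,0,4],[0,0,6],[0,0,9],[0,0,11],[0,0,12]],"delta_rot":[[0,0,0],[0,0,0],[0,0,0],[0,0,0],[0,0,0],[0,0,0],[0,0,0],[0,0,0]],"hand":[6,6,6,6,6,6,6,6]}'
python3 - <<'E'
from ov import *
from m import tri
px={}
for n in("scene","top"):
    im,d,P=grab(n);H=cv2.cvtColor(im,cv2.COLOR_RGB2HSV);h,s,v=[H[...,i].astype(int) for i in range(3)]
    near=(np.hypot(P[...,0]-614,P[...,1]+102)<75)
    m=near&(h>100)&(h<128)&(s>130)&(P[...,2]>90)
    for a,b in((90,150),(230,310)):
        k=m&(P[...,2]>a)&(P[...,2]<b)
        if k.sum(): 
            q=P[k]; print(n,a,k.sum(),np.median(q,0).round(),"zmax",q[:,2].max().round()); px[n,a]=np.argwhere(k)[:,::-1].mean(0)
    r=cv2.minAreaRect(P[m&(P[...,2]<200)][:,:2].astype(np.float32)); print(r)
    o=(h<14)&(s>170)&(v>120)&(P[...,2]>60)&(P[...,2]<115)
    k,l,st,c=cv2.connectedComponentsWithStats(o.astype(np.uint8))
    for i in range(1,k):
        if st[i,4]>5: print(" orange",st[i,4],np.nanmedian(P[l==i],0).round())
if ("scene",230) in px and ("top",230) in px: print("tab tri",tri(px["scene",230],px["top",230]))
print(read_state()["position"])
E
```

```text
clock: 11.35
position: [613.8, -102.4, 221.2]
ee_rot: [0.998, 0.059, 0.0, 0.0]
contact_force: [-0.6, -0.1, 0.9]
gripper_width: 59.9
grasp_force: 0.0
clock: 12.35
position: [614.1, -102.4, 343.3]
ee_rot: [0.998, 0.059, 0.001, 0.0]
contact_force: [0.0, -1.1, 0.8]
gripper_width: 60.1
grasp_force: 0.0
scene 90 81 [ 631. -102.  103.] zmax 145.0
scene 230 63 [ 619. -101.  281.] zmax 292.0
((630.6939086914062, -100.98847961425781), (90.58177947998047, 24.409791946411133), 89.87620544433594)
top 90 253 [598. -96. 121.] zmax 147.0
top 230 87 [ 608. -102.  286.] zmax 293.0
((611.4279174804688, -100.3186264038086), (45.0208740234375, 94.44660949707031), 11.39974594116211)
 orange 29 [ 489. -269.   97.]
 orange 32 [ 467. -121.   96.]
tab tri (array([ 611.59766654, -103.50695707,  273.01373832]), [np.float64(0.9), np.float64(0.9)])
[ 614.11614204 -102.36405479  342.54968463]
```

The blue basket hangs free, with tab top near 292 mm and the tab at about (612,-103). Now I back off, close the fingers, and descend behind the middle lever.

```bash
python3 -m creep '{"translation":[[-2,-0.2,0],[-5,-0.6,0],[-8.5,-1,0],[-12,-1.5,0],[-15,-1.8,0],[-17.5,-2.1,0],[-19,-2.3,0],[-19,-2.3,0]],"delta_rot":[[0,0,0],[0,0,0],[0,0,0],[0,0,0],[0,0,0],[0,0,0],[0,0,0],[0,0,0]],"hand":[6,4,2,0,0,0,0,0]}'
python3 -m creep '{"translation":[[0,0,-4],[0,0,-9],[0,0,-14],[0,0,-19],[0,0,-24],[0,0,-28],[0,0,-30.5],[0,0,-30.5]],"delta_rot":[[0,0,0],[0,0,0],[0,0,0],[0,0,0],[0,0,0],[0,0,0],[0,0,0],[0,0,0]],"hand":[0,0,0,0,0,0,0,0]}'
python3 - <<'E'
from ov import *
s=read_state(); p=s["position"]; M=R.from_quat(s["ee_rot"]).as_matrix(); print(p)
for n in("scene","top"):
    im,d,P=grab(n); q=(P-p)@M
    m=(abs(q[...,0])<30)&(abs(q[...,1])<35)&(P[...,2]>45)&(P[...,2]<115); Q=q[m]
    print(n,m.sum(),np.percentile(Q,[2,50,98],axis=0).round().tolist() if m.sum() else 0)
E
```

```text
clock: 13.45
position: [423.3, -125.4, 341.3]
ee_rot: [0.998, 0.059, 0.0, -0.0]
contact_force: [0.6, -0.2, -0.8]
gripper_width: 0.1
grasp_force: 0.0
clock: 14.45
position: [422.8, -125.4, 34.1]
ee_rot: [0.998, 0.059, -0.003, 0.0]
contact_force: [-1.0, -0.7, 0.3]
gripper_width: 0.2
grasp_force: 0.0
[ 422.76920257 -125.37340884   34.05324508]
scene 81 [[-1.0, -18.0, -81.0], [7.0, 1.0, -63.0], [14.0, 20.0, -40.0]]
top 0 0
```

Tips measured at about 74 mm height, as intended. Push.

```bash
python3 -m creep '{"translation":[[1,0.1,0],[2,0.2,0],[3,0.35,0],[4,0.5,0],[4.8,0.55,0],[5.5,0.65,0],[6.1,0.7,0],[6.1,0.7,0]],"delta_rot":[[0,0,0],[0,0,0],[0,0,0],[0,0,0],[0,0,0],[0,0,0],[0,0,0],[0,0,0]],"hand":[0,0,0,0,0,0,0,0]}'
python3 -m creep '{"translation":[[0.3,0.03,0],[0.5,0.06,0],[0.5,0.06,0]],"delta_rot":[[0,0,0],[0,0,0],[0,0,0]],"hand":[0,0,0]}'
python3 -m creep '{"translation":[[0.2,0.02,0],[0.4,0.05,0],[0.4,0.05,0]],"delta_rot":[[0,0,0],[0,0,0],[0,0,0]],"hand":[0,0,0]}'
cat > lev.py <<'E'
from ov import *
for n in("scene","top"):
    im,d,P=grab(n);H=cv2.cvtColor(im,cv2.COLOR_RGB2HSV);h,s,v=[H[...,i].astype(int) for i in range(3)]
    o=(h<14)&(s>150)&(v>100)&(P[...,2]>60)&(P[...,2]<120)
    k,l,st,c=cv2.connectedComponentsWithStats(o.astype(np.uint8))
    for i in range(1,k):
        if st[i,4]>3:
            w=np.nanmedian(P[l==i],0); r=R.from_euler('z',-.117).apply(w-[614,-102.5,0]); print(n,"orange",st[i,4],w.round(),"rack",r.round())
    m=(np.hypot(P[...,0]-614,P[...,1]+102)<75)&(h>100)&(h<128)&(s>130)&(P[...,2]>90)
    for a,b in((90,150),(230,310)):
        q=P[m&(P[...,2]>a)&(P[...,2]<b)]
        if len(q): print(n,"blue",a,len(q),np.median(q,0).round(),q[:,2].max().round())
    dk=(v<70)&(P[...,2]>255)&(P[...,2]<315)&(P[...,0]>450)&(abs(P[...,1])<300)
    k,l,st,c=cv2.connectedComponentsWithStats(dk.astype(np.uint8))
    for i in range(1,k):
        if st[i,4]>20: print(n,"dark",st[i,4],np.nanmedian(P[l==i],0).round())
E
python3 lev.py
```

```text
clock: 15.55
position: [485.7, -118.2, 36.1]
ee_rot: [0.998, 0.059, 0.001, 0.0]
contact_force: [0.1, 0.4, 0.9]
gripper_width: -0.1
grasp_force: 0.0
clock: 15.92
position: [489.5, -117.8, 36.0]
ee_rot: [0.998, 0.059, -0.0, -0.0]
contact_force: [-1.4, -0.3, 0.2]
gripper_width: -0.1
grasp_force: 0.6
clock: 16.3
position: [492.2, -117.4, 36.0]
ee_rot: [0.998, 0.059, -0.002, -0.0]
contact_force: [-4.3, -1.0, 1.2]
gripper_width: -0.2
grasp_force: 2.6
scene blue 90 121 [ 630. -102.  104.] 145.0
scene blue 230 92 [ 619. -100.  276.] 292.0
scene dark 75 [ 638. -246.  273.]
top orange 41 [ 488. -267.   96.] rack [-144. -149.   96.]
top blue 90 211 [598. -96. 124.] 146.0
top blue 230 89 [ 608. -102.  286.] 292.0
top dark 98 [ 628. -248.  285.]
top dark 37 [606. -99. 270.]
top dark 86 [592.  46. 287.]
top dark 27 [ 453. -106.  273.]
```

Force is only 4 N, and the stop may not be reached yet. I push a little more while watching the force.

```bash
python3 -m creep '{"translation":[[0.2,0.02,0],[0.3,0.03,0],[0.3,0.03,0]],"delta_rot":[[0,0,0],[0,0,0],[0,0,0]],"hand":[0,0,0]}'
python3 -m creep '{"translation":[[0.2,0.02,0],[0.2,0.02,0]],"delta_rot":[[0,0,0],[0,0,0]],"hand":[0,0]}'
```

```text
clock: 16.77
position: [492.2, -117.5, 35.8]
ee_rot: [0.998, 0.058, -0.005, -0.0]
contact_force: [-10.8, -1.3, 6.3]
gripper_width: 0.1
grasp_force: 5.2
clock: 17.02
position: [492.1, -117.5, 35.6]
ee_rot: [0.998, 0.058, -0.007, -0.0]
contact_force: [-13.6, -0.3, 9.5]
gripper_width: -0.1
grasp_force: 6.9
```

Position is stalled with the force rising, so the lever is at its stop. Back off, rise, and check.

```bash
python3 -m creep '{"translation":[[-0.5,-0.05,0],[-2,-0.2,0],[-4,-0.5,0],[-6,-0.7,0],[-7,-0.8,3],[-7,-0.8,8],[-7,-0.8,13],[-7,-0.8,18]],"delta_rot":[[0,0,0],[0,0,0],[0,0,0],[0,0,0],[0,0,0],[0,0,0],[0,0,0],[0,0,0]],"hand":[0,0,0,0,0,0,0,0]}'
python3 -m creep '{"translation":[[-1,5,3],[-2,10,6],[-3,15,9],[-3,20,12],[-3,20,12]],"delta_rot":[[0,0,0],[0,0,0],[0,0,0],[0,0,0],[0,0,0]],"hand":[0,0,0,0,0]}'
python3 lev.py
```

```text
clock: 18.02
position: [429.5, -124.6, 218.7]
ee_rot: [0.998, 0.059, 0.002, 0.0]
contact_force: [0.8, -0.1, -0.1]
gripper_width: 0.0
grasp_force: 0.0
clock: 18.65
position: [400.2, 78.6, 339.0]
ee_rot: [0.998, 0.062, 0.004, -0.002]
contact_force: [-0.7, -0.8, -0.9]
gripper_width: 0.2
grasp_force: 0.0
scene blue 90 92 [ 631. -106.  103.] 144.0
scene blue 230 52 [ 619. -101.  283.] 293.0
scene dark 74 [ 639. -247.  274.]
top orange 42 [ 513. -114.   94.] rack [-102.   -0.   94.]
top orange 41 [ 488. -268.   97.] rack [-144. -150.   97.]
top orange 23 [457.  23.  94.] rack [-141.  143.   94.]
top blue 90 240 [597. -99. 121.] 147.0
top blue 230 88 [ 608. -102.  287.] 295.0
top dark 97 [ 628. -249.  285.]
top dark 35 [606. -99. 273.]
top dark 85 [593.  46. 287.]
```

The middle ball swung 46 mm to rack x -102, which is fully on. The basket, grey baskets and other levers are unchanged.

```bash
python3 -c "
from bench import *
print(job_done())"
```

```text
the job is handed in; nothing more can be done
None
```

The blue basket hangs free on the middle hook, its lever is pushed to the stop and the other levers and grey baskets measured unmoved; the job is handed in, with no verdict returned.

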